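# Close the swing clamp over a culture dish

## Robot

A 6-joint arm with a two-finger parallel gripper is mounted at the origin on a cart in front of the work surface, level with it; the furniture and walls round the work are solid. World frame = base frame: x ahead of the robot, y to its left, z up, the work surface at z = 0. Lengths are in m, angles in rad, forces in N, time in s.
With the tool pointing down it reaches from about 0.35 to 0.775 m from the base axis. Payload 5.5 kg.
Tool frame: the origin (TCP) lies between the finger pads; the fingertips stand 22 mm ahead of it and the grasp point (between the pads) lies 3 mm ahead of it; z points along the fingers, y is the line along which they close (so a half turn about z gives the same grasp; the last joint's range is limited). The gripper opens to 85 mm and grips with 20 to 120 N. Pads are 22 mm wide; open, the fingers measure 114 mm over their backs; the gripper's body (76 mm by 85 mm) begins 54 mm behind the grasp point. The pads swing forward as they close: fully open they stand 13 mm farther back than shut.
Start: joints at [1.023, 0.313, 0.046, 1.304, 0, 1.431], TCP at [0.228, 0.528, 0.229] pointing down, gripper open.
Joint ranges: [-2.76, 2.76], [-0.86, 1.69], [-1.03, 1.26], [-2.2, 2.34], [-1.47, 1.5], [-3.14, 3.14]. Speed limits (rad/s): [2.57, 2.57, 3.14, 3.14, 3.14, 3.14].

## Interface

Orientations are given as a unit quaternion [w, x, y, z].
In Python, from workcell import env gives the robot as it stands.
- The arm moves only by the tool nudge_tcp, called after "Call:" by a JSON object that holds its "method" and its "body". Schema: {"type":"object","properties":{"increments":{"type":"array","items":{"type":"array","prefixItems":[{"type":"array","items":{"type":"number"},"minItems":3,"maxItems":3},{"type":"array","items":{"type":"number"},"minItems":3,"maxItems":3}],"minItems":2,"maxItems":2},"minItems":1,"maxItems":8},"aperture":{"type":"number"},"clamp_n":{"type":"number"},"only":{"type":"string"},"quiet":{"type":"boolean"},"lines":{"type":"string"}},"required":["increments"],"additionalProperties":false}. increments is a list of rows, 1 to 8 of them, each written [[dx, dy, dz], [rx, ry, rz]]: dx, dy, dz in m, then a rotation vector rx, ry, rz in rad; each row is the pose to reach, as a shift and turn from the pose commanded when the call began, along the tool's axes at that moment; what a row does not reach only later rows make up. A row lasts 1/8 s, in which the tool goes at most 0.0625 m and 0.188 rad, less where a joint would pass 70% of its speed; a pose out of reach is approached as far as the arm can. aperture is the finger opening in m, set as the call begins (left out keeps the last). The fingers move at their own pace and stop on an object; clamp_n is the grip in N (left out, the last holds). Time passes only in rows, so rows that do not move let the fingers close. The tool returns the time, the measured TCP pose, the force, the opening and the grip force at its end. only (a regular expression) keeps the lines of the reply that match it, lines (a string "A,B") keeps lines A to B, and quiet returns only ok. Input that does not fit is refused with a message, and nothing moves.
- env.get_state(): the state, without advancing time (a new reading comes with each control period).
- env.read_camera(name): name is "scene" or "top" or "wrist"; returns a dict with "image" (384x512x3 uint8, red, green, blue), "K" (3x3 intrinsics, pixels), "R" (3x3) and "t" (3): a world point X has camera coordinates R X + t. Camera axes: x right, y down, z forward; pixel columns grow to the right and rows downward; lengths in m; the calibration is good to about 2 mm. The wrist camera is an equidistant fisheye: a pixel r from the principal point sees the ray r / f radians off the axis. A picture is of the moment at which its call begins. There is no depth.
- env.hand_in(): hands the job in; it is judged then, once.
The state is a dict: "clock": time; "joint_pos": joint angles; "qvel": joint speeds; "tau": joint torques, N m; "tcp_pos": TCP position; "orientation": TCP orientation; "wrist_force": force on the tool from outside, world axes, zero at the start; "ft_torque": the same for the moment, N m; "finger_gap": finger opening in m; "grip_force": force on a finger pad.
Only numpy, scipy, OpenCV 4.12 (cv2) and the standard library are available. Lean on these libraries where they do the work, as an engineer would, in place of code of your own. Each camera call takes 0.05 s, during which the arm holds its last target. There are 200 camera calls.

## Task

Secure the petri dish that lies on the clamp stand: push the swing strap round over the dish with the back of a finger until it stops fully home at the catch, then push the cam lever all the way down. Nothing needs to be gripped: leave the dish lying in its seat and everything else on the bench where it stands.

Things in the scene. Friction and masses are not known exactly. Their poses are not given: they have to be found in the camera images.
- clamp: Dish clamp stand, fixed: aluminium plate 120 x 230 mm (x, y), top 14 mm above the bench. Origin: centre of its underside; x away from the robot at yaw 0. Strap pivot at y +85 mm, catch at y -85 mm, both at x 0. The catch is a dark steel cheek at x 11 to 22 mm, 30 mm long in y, 78 mm high, whose cross pin carries the cam lever. Four 8 mm lugs round the dish.
- strap_pivot (a point): Point on the strap's vertical pivot axis at mid-height of the strap, 42 mm above the bench. The pivot bolt on top reaches 60 mm above the bench.
- strap_end (a point): Middle of the free end of the strap, 175 mm from the pivot axis, 42 mm above the bench. The strap is a straight aluminium bar 16 mm wide and 20 mm tall (32 to 52 mm above the bench), running from the pivot to this point; it passes 3 mm over the dish.
- strap_body (a joint): Opening angle of the strap, rad: 0 = home, across the middle of the dish along the stand's -y, its end under the cam (hard stop); pi/2 = along the stand's -x, toward the robot. Range 0 to 1.7, starts at 1.1 to 1.6. Closes anticlockwise seen from above. Friction 0.08 N m (1 N at 80 mm from the pivot); stays where it is left.
- lever_pin (a point): Middle of the cam lever's hinge pin, 67 mm above the bench; the pin is along the stand's x axis.
- lever_tip (a point): End of the cam lever, 90 mm from the pin, on its centre line. The lever is a steel bar with a black grip on its outer 48 mm, 18 mm wide and 10 mm thick.
- lever_body (a joint): Cam lever angle, rad: 0 = 60 degrees above level, leaning outward (away from the dish, toward the stand's -y); 1.05 = fully down, level along the stand's -y (hard stop). Starts at 0 to 0.2. Friction 0.12 N m (3 N at 45 mm from the pin); stays where it is left.
- dish: Closed plastic petri dish, 92 mm across, 15 mm tall, loose, lying in the seat with about 2 mm play. Origin: centre of its underside, 14 mm above the bench (its top is 29 mm above the bench).
- stopper: Bystander, loose: black rubber stopper, 32 mm across, 28 mm tall, standing near the right front corner of the clamp stand. Origin: centre of its underside.
- roll: Bystander, loose: roll of paper labels lying flat, 68 mm across, 34 mm high, behind the clamp stand. Origin: centre of its underside.
- bottle: Bystander, loose: plastic reagent bottle with a ribbed screw cap, 46 mm across, 90 mm tall, behind the clamp stand. Origin: centre of its underside.
- flask: Bystander, loose: glass conical flask, 104 mm across, 176 mm tall, on the left of the bench. Origin: centre of its underside.
- cuvettes: Bystander, loose: grey metal cuvette box, 72 x 136 x 45 mm, on the right of the bench. Origin: centre of its underside.
- beaker: Bystander, loose: plastic beaker, 92 mm across, 120 mm tall, on the right of the bench towards the back. Origin: centre of its underside.
- seat (a point): Centre of the dish seat on the plate's top face, 14 mm above the bench.

How it is judged:
By the outcome, as a careful person would: the job done as asked, in the order asked, and still so for the second after the job is handed in, with the robot touching nothing.
It also fails if it takes over 45 s, if anything falls off the work surface, if the arm or the gripper's body presses on something with over 40 N, if the wrist force passes 120 N, or if a joint passes its speed limit or range.

## Working session

There is one attempt and no reset: what is moved stays moved. The work goes in short steps, Python scripts to look and compute and a tool call to move; the robot and the scene stay as the last step left them, time stands still between calls to the robot, and variables do not carry over. Pictures are saved under pics/ and viewed, at most 10 in all, crops included, and the job is handed in when it is done.

```bash
ls; mkdir -p pics
```

Run:
```python
from workcell import env
import cv2
for n in("scene","top"):
    r=env.read_camera(n); cv2.imwrite(f"pics/{n}0.png",cv2.resize(r["image"][:,:,::-1],(768,576),interpolation=cv2.INTER_CUBIC))
    print(n,r["K"].tolist(),r["R"].round(4).tolist(),r["t"].round(4).tolist())
s=env.get_state();print(s)
```

```text
pics
workcell.py
scene [[406.1407484647922, 0.0, 251.93428099498865], [0.0, 406.1407484647922, 192.21618026881123], [0.0, 0.0, 1.0]] [[0.5268, -0.8498, -0.0203], [-0.3645, -0.2042, -0.9085], [0.7679, 0.486, -0.4173]] [-0.3122, 0.3216, 0.8759]
top [[358.98333791539324, 0.0, 257.21417489783846], [0.0, 358.98333791539324, 187.91926944018758], [0.0, 0.0, 1.0]] [[-0.0217, -0.9997, -0.0086], [-0.9922, 0.0226, -0.1225], [0.1227, 0.0059, -0.9924]] [0.003, 0.6067, 1.172]
{'clock': 0.1, 'joint_pos': array([1.02338375e+00, 3.13921746e-01, 4.50744164e-02, 1.30359992e+00,
       1.19579909e-05, 1.43124242e+00]), 'qvel': array([-6.08811188e-04, -1.19050609e-03,  2.02686403e-03,  7.70385230e-04,
        9.98689162e-04, -8.75030363e-06]), 'tau': array([ 3.55406315e-03, -4.81726134e+01,  2.99242812e+01,  1.27216868e-02,
       -5.10059203e-05,  1.03227882e-05]), 'tcp_pos': array([0.22780631, 0.5274395 , 0.22829264]), 'orientation': array([-2.83619078e-04,  2.02518735e-01,  9.79278040e-01, -7.75229351e-04]), 'wrist_force': array([ 1.12622867, -0.06142389, -0.55399484]), 'ft_torque': array([-0.07710882,  0.00524855,  0.02087827]), 'grip_force': 0.0, 'finger_gap': 0.08522971239294182}
```

View pics/top0.png

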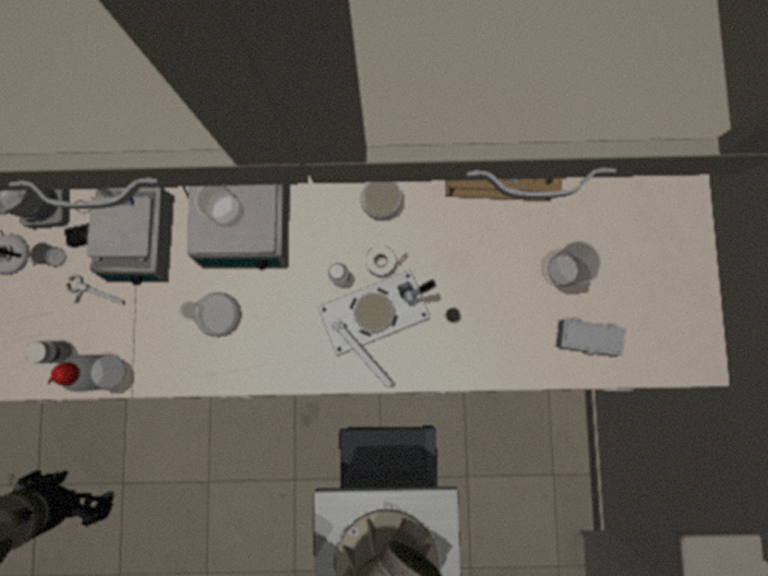

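View pics/scene0.png

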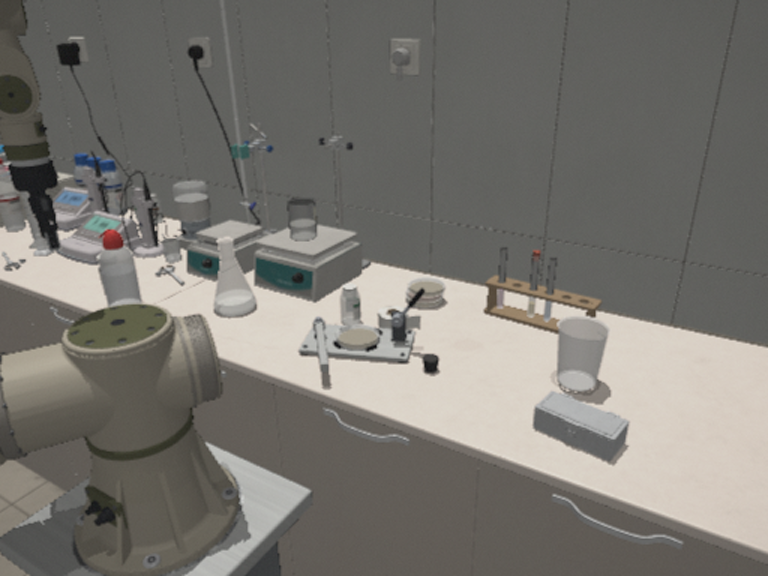

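Create h.py:
```python
from workcell import env
import numpy as np,cv2
def crop(n,x,y,w,h,k,f):
    r=env.read_camera(n);im=r["image"][y:y+h,x:x+w,::-1]
    cv2.imwrite(f,cv2.resize(im,None,fx=k,fy=k,interpolation=cv2.INTER_CUBIC))
def onplane(r,u,v,z):
    d=r["R"].T@np.linalg.solve(r["K"],[u,v,1]);c=-r["R"].T@r["t"]
    return c+d*(z-c[2])/d[2]
def tri(views):
    A=[];b=[]
    for r,u,v in views:
        d=r["R"].T@np.linalg.solve(r["K"],[u,v,1]);d/=np.linalg.norm(d);c=-r["R"].T@r["t"];P=np.eye(3)-np.outer(d,d)
        A.append(P);b.append(P@c)
    A=np.vstack(A);b=np.hstack(b);x=np.linalg.lstsq(A,b,rcond=None)[0];return x,np.linalg.norm(A@x-b)
```

```bash
python3 -c "
from h import *
crop('top',205,172,100,90,6,'pics/t1.png');crop('scene',195,185,100,75,7,'pics/s1.png')"
```

```text
(no output)
```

View pics/t1.png

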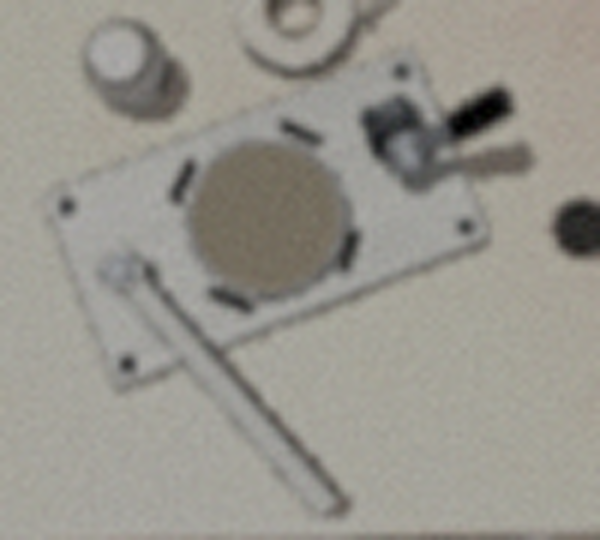

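View pics/s1.png

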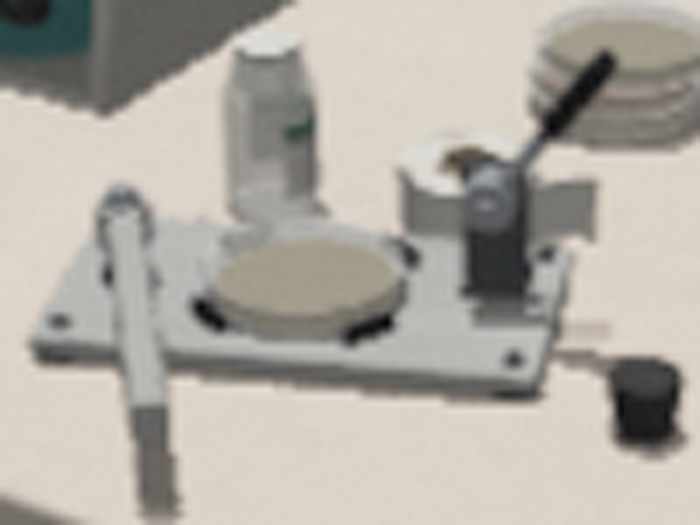

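Run:
```python
from h import *
T=env.read_camera("top");S=env.read_camera("scene")
t=lambda p:(T,205+(p[0]+.5)/6-.5,172+(p[1]+.5)/6-.5)
s=lambda p:(S,195+(p[0]+.5)/7-.5,185+(p[1]+.5)/7-.5)
for n,a,b in [("holeFL",(127,363),(60,321)),("holeBR",(402,70),(545,254)),("holeFR",(465,227),(514,358)),("dish",(265,218),(310,272)),("bolt",(117,271),(122,190)),("send",(325,508),(150,404)),("ltip",(506,98),(606,60)),("stopper",(583,227),(645,370))]:
    x,e=tri([t(a),s(b)]);print(n,x.round(4),round(e,4))
H=np.array([onplane(*t(p),.014) for p in [(67,206),(402,70),(465,227),(127,363)]]);print(H.round(4));c=H.mean(0)
ey=(H[0]+H[3]-H[1]-H[2]);ey/=np.linalg.norm(ey);yaw=np.arctan2(-ey[0],ey[1]);print("c",c,"yaw",yaw)
ex=np.array([ey[1],-ey[0],0])
for n,x,y,z in[("piv",0,.085,.042),("pin",0,-.085,.067),("tip60",0,-.130,.145)]:print(n,c*[1,1,0]+ex*x+ey*y+[0,0,z])
p=c*[1,1,0]+ey*.085
e=onplane(*t((325,508)),.052);d=e-p;print("end",e,np.hypot(d[0],d[1]),"ang",np.arctan2(-d@ex,-d@ey), "dish29",onplane(*t((265,218)),.029),"stop",onplane(*t((583,227)),.028))
st=env.get_state();print(st["tcp_pos"],st["orientation"])
```

Add to h.py:
```python
from scipy.spatial.transform import Rotation as Ro
YAW=.3625;EX=np.array([np.cos(YAW),np.sin(YAW),0]);EY=np.array([-EX[1],EX[0],0]);C=np.array([.5426,.0196,0])
def st(x,y,z): return C+EX*x+EY*y+[0,0,z]
def strap(th,r,off,z):
    d=-EY*np.cos(th)-EX*np.sin(th);n=EY*np.sin(th)-EX*np.cos(th);return st(0,.085,z)+d*r+n*off
def rows(tg):  # (pos, world angle of tool y), tool down
    s=env.get_state();w,x,y,z=s["orientation"];R=Ro.from_quat([x,y,z,w]);print(s["tcp_pos"].round(4),s["joint_pos"].round(2),s["wrist_force"].round(1))
    for p,a in tg:
        ty=[np.cos(a),np.sin(a),0];tx=[-np.sin(a)*-1*-1,np.cos(a),0];Z=np.array([0,0,-1.]);tx=np.cross(ty,Z)
        G=Ro.from_matrix(np.c_[tx,ty,Z]);print(R.inv().apply(p-s["tcp_pos"]).round(4),(R.inv()*G).as_rotvec().round(3),np.round(p,3))
```

Run:
```python
from h import *
T=env.read_camera("top");S=env.read_camera("scene")
k=1.5
print("flask base/top?",tri([(T,218/k,313/k),(S,226/k,240/k)]), onplane(T,218/k,313/k,.1))
a=YAW+np.pi-1.24
rows([(strap(1.24,.095,.045,.2),a),(strap(1.24,.095,.045,.059),a)])
```

```text
flask base/top? (array([0.52313835, 0.33131994, 0.18684996]), np.float64(0.023797955041443393)) [0.54056549 0.34609236 0.1       ]
[0.228  0.5278 0.229 ] [1.02 0.31 0.05 1.3  0.   1.43] [-0.2  0.  -0.1]
[-0.348  -0.3451  0.029 ] [-0.    -0.    -1.101] [0.411 0.073 0.2  ]
[-0.348  -0.3451  0.17  ] [-0.    -0.    -1.101] [0.411 0.073 0.059]
```

Call:
{"method": "nudge_tcp", "body": {"increments": [[[-0.044,-0.043,0],[0,0,-0.14]],[[-0.087,-0.086,0],[0,0,-0.28]],[[-0.13,-0.13,0],[0,0,-0.41]],[[-0.174,-0.172,0.005],[0,0,-0.55]],[[-0.218,-0.216,0.01],[0,0,-0.69]],[[-0.26,-0.26,0.015],[0,0,-0.83]],[[-0.305,-0.302,0.02],[0,0,-0.96]],[[-0.348,-0.345,0.029],[0,0,-1.1]]], "aperture": 0, "clamp_n": 20}}

```text
clock: 1.4
tcp_pos: [0.4073, 0.0831, 0.2023]
orientation: [0.001, -0.336, 0.942, -0.0]
wrist_force: [0.6, 0.6, -0.2]
finger_gap: -0.0002
grip_force: 0.0
```

Call:
{"method": "nudge_tcp", "body": {"increments": [[[0,0,0],[0,0,0]],[[0,0,0],[0,0,0]],[[0,0,0],[0,0,0]]]}}

```text
clock: 1.78
tcp_pos: [0.4059, 0.0861, 0.202]
orientation: [0.0, -0.335, 0.942, 0.0]
wrist_force: [-0.6, -0.0, -0.5]
finger_gap: 0.0002
grip_force: 0.0
```

Run:
```python
from h import *
a=YAW+np.pi-1.24
rows([(strap(1.24,.095,.045,.2),a),(strap(1.24,.095,.045,.059),a)])
```

```text
[0.4059 0.0861 0.202 ] [ 0.01  0.02 -0.38  1.17  0.   -0.67] [-0.6 -0.  -0.5]
[ 0.0047 -0.0131  0.002 ] [ 0.    0.   -0.01] [0.411 0.073 0.2  ]
[ 0.0047 -0.0132  0.143 ] [ 0.    0.   -0.01] [0.411 0.073 0.059]
```

Call:
{"method": "nudge_tcp", "body": {"increments": [[[0,0,0.03],[0,0,0]],[[0,0,0.06],[0,0,0]],[[0,0,0.09],[0,0,0]],[[0,0,0.12],[0,0,0]],[[0,0,0.143],[0,0,0]],[[0,0,0.143],[0,0,0]]]}}

```text
clock: 2.52
tcp_pos: [0.4044, 0.0863, 0.0577]
orientation: [-0.002, -0.336, 0.942, 0.001]
wrist_force: [-0.1, -0.2, 0.5]
finger_gap: -0.0001
grip_force: 0.0
```

Run:
```python
from h import *
a=YAW+np.pi
rows([(strap(t,.095,.022,.059),a-t) for t in (1.24,1.1,.95,.8,.65,.5,.35,.2,.1,0)])
```

```text
[0.4044 0.0863 0.0577] [ 0.02  0.14 -0.63  0.8   0.   -0.67] [-0.1 -0.2  0.5]
[ 0.0034 -0.0372 -0.0014] [ 0.002 -0.003 -0.009] [0.425 0.055 0.059]
[ 0.0054 -0.0507 -0.0014] [ 0.002 -0.002 -0.149] [0.432 0.044 0.059]
[ 0.0055 -0.0653 -0.0014] [ 0.003 -0.002 -0.299] [0.441 0.032 0.059]
[ 0.0034 -0.0798 -0.0015] [ 0.003 -0.002 -0.449] [0.452 0.022 0.059]
[-0.0009 -0.0938 -0.0015] [ 0.003 -0.002 -0.599] [0.464 0.014 0.059]
[-0.0072 -0.107  -0.0015] [ 0.003 -0.002 -0.749] [0.478 0.008 0.059]
[-0.0154 -0.119  -0.0016] [ 0.003 -0.001 -0.899] [0.492 0.004 0.059]
[-0.0254 -0.1298 -0.0016] [ 3.000e-03 -1.000e-03 -1.049e+00] [0.506 0.002 0.059]
[-0.0328 -0.1361 -0.0017] [ 4.000e-03 -1.000e-03 -1.149e+00] [0.516 0.002 0.059]
[-0.0409 -0.1416 -0.0017] [ 4.000e-03 -1.000e-03 -1.249e+00] [0.526 0.002 0.059]
```

```bash
python3 -c "
from h import *
r=env.read_camera('wrist');cv2.imwrite('pics/w1.png',r['image'][:,:,::-1])"
```

```text
(no output)
```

View pics/w1.png

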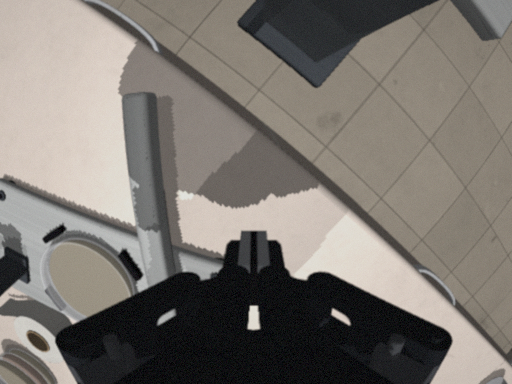

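The wrist view shows the shut fingertips at about (253,245). The strap lies clear on the pushing side, running from (140,95) to (160,275). Next I push along the arc.

Call:
{"method": "nudge_tcp", "body": {"increments": [[[0.002,-0.015,-0.002],[0,0,0]],[[0.003,-0.028,-0.002],[0,0,0]],[[0.004,-0.04,-0.002],[0,0,-0.04]],[[0.005,-0.051,-0.002],[0,0,-0.15]],[[0.0055,-0.058,-0.002],[0,0,-0.225]],[[0.0055,-0.065,-0.002],[0,0,-0.3]],[[0.005,-0.073,-0.002],[0,0,-0.375]],[[0.003,-0.08,-0.002],[0,0,-0.45]]]}}

```text
clock: 3.58
tcp_pos: [0.4558, 0.0196, 0.0616]
orientation: [0.001, -0.537, 0.844, -0.001]
wrist_force: [-0.1, -0.5, 0.2]
finger_gap: 0.0001
grip_force: 0.0
```

Run:
```python
from h import *
a=YAW+np.pi
crop('top',205,172,100,90,6,'pics/t2.png')
rows([(strap(t,.095,.022,.059),a-t) for t in (.8,.65,.5,.35,.2,.1,0)])
```

```text
[0.4569 0.0191 0.0618] [-0.13  0.21 -0.53  0.83 -0.   -1.27] [ 0.9 -0.4 -0.2]
[-0.0009  0.0056  0.0027] [-0.003  0.001  0.001] [0.452 0.022 0.059]
[ 0.0013 -0.0089  0.0028] [-0.003  0.    -0.149] [0.464 0.014 0.059]
[ 0.0014 -0.0235  0.0028] [-0.003  0.    -0.299] [0.478 0.008 0.059]
[-0.0008 -0.038   0.0029] [-0.003 -0.    -0.449] [0.492 0.004 0.059]
[-0.005  -0.0519  0.0029] [-0.003 -0.    -0.599] [0.506 0.002 0.059]
[-0.009  -0.0608  0.003 ] [-0.003 -0.    -0.699] [0.516 0.002 0.059]
[-0.0139 -0.0693  0.003 ] [-0.003 -0.001 -0.799] [0.526 0.002 0.059]
```

View pics/t2.png

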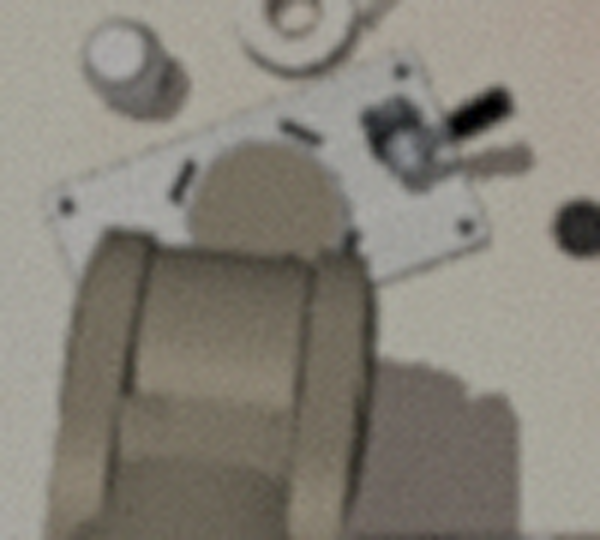

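The arm hides the strap in the top view, and the dish at (265,200) and lever at (480,112) are undisturbed. I continue the push.

Call:
{"method": "nudge_tcp", "body": {"increments": [[[0.001,-0.006,0.001],[0,0,-0.07]],[[0.0015,-0.012,0.002],[0,0,-0.15]],[[0.0015,-0.018,0.002],[0,0,-0.22]],[[0.0015,-0.024,0.002],[0,0,-0.3]],[[0.001,-0.031,0.002],[0,0,-0.375]],[[-0.001,-0.038,0.002],[0,0,-0.45]],[[-0.003,-0.045,0.002],[0,0,-0.525]],[[-0.005,-0.052,0.002],[0,0,-0.6]]]}}

```text
clock: 4.62
tcp_pos: [0.5047, 0.0024, 0.0595]
orientation: [-0.0, 0.762, -0.648, 0.001]
wrist_force: [0.3, 0.6, -0.7]
finger_gap: -0.0001
grip_force: 0.0
```

Run:
```python
from h import *
a=YAW+np.pi
crop('scene',195,185,100,75,7,'pics/s2.png')
rows([(strap(t,.095,.022,.059),a-t) for t in (.2,.1,0)])
```

```text
[0.5058 0.0022 0.0595] [-0.15  0.3  -0.42  0.85  0.   -1.89] [1.3 0.1 0.2]
[ 0.0005 -0.0003  0.0005] [-0.002 -0.001  0.001] [0.506 0.002 0.059]
[ 0.0022 -0.0098  0.0006] [-0.002 -0.001 -0.099] [0.516 0.002 0.059]
[ 0.003  -0.0196  0.0006] [-0.002 -0.001 -0.199] [0.526 0.002 0.059]
```

View pics/s2.png

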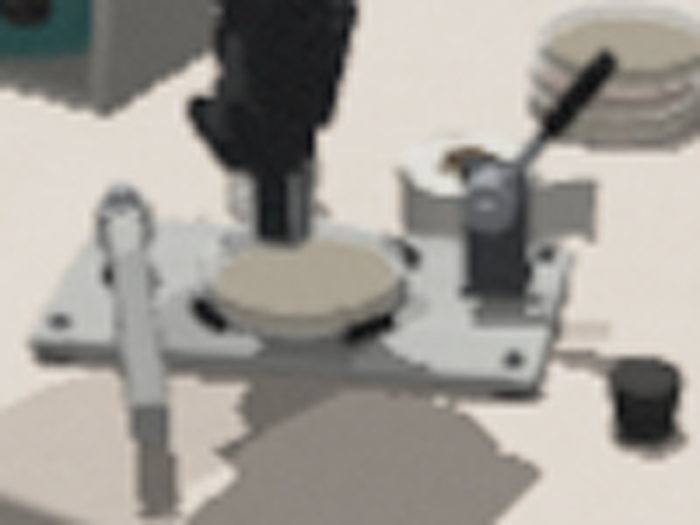

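Run:
```python
from h import *
S=env.read_camera("scene");s=env.get_state()
def pj(X):
    c=S["R"]@X+S["t"];p=S["K"]@c/c[2];return ((p[0]-195)*7+3).round(0),((p[1]-185)*7+3).round(0)
print(s["tcp_pos"],s["finger_gap"])
for dz in(-.022,0,.05,.1):print(dz,pj(s["tcp_pos"]+[0,0,dz]))
for th in (1.24,.2): print(th,pj(strap(th,.175,0,.052)),pj(strap(th,.0,0,.052)))
cv2.imwrite('pics/s3.png',S["image"][:,:,::-1])
w=env.read_camera("wrist");print(w["R"].round(3),w["t"].round(3)); cv2.imwrite('pics/w3.png',w["image"][:,:,::-1])
print("wristcam pos",-w["R"].T@w["t"])
```

```text
[0.50518283 0.00239151 0.05945671] 5.328493850636384e-05
-0.022 (np.float64(290.0), np.float64(288.0))
0 (np.float64(288.0), np.float64(244.0))
0.05 (np.float64(284.0), np.float64(141.0))
0.1 (np.float64(280.0), np.float64(35.0))
1.24 (np.float64(143.0), np.float64(401.0)) (np.float64(122.0), np.float64(201.0))
0.2 (np.float64(480.0), np.float64(266.0)) (np.float64(122.0), np.float64(201.0))
[[-0.987 -0.159 -0.002]
 [-0.153  0.942  0.298]
 [-0.046  0.294 -0.955]] [0.499 0.087 0.24 ]
wristcam pos [ 0.51719468 -0.07254313  0.2039573 ]
```

View pics/w3.png

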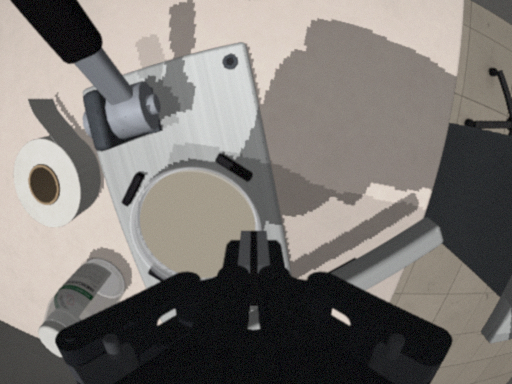

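Run:
```python
from h import *
S=env.read_camera("scene");w=env.read_camera("wrist");s=env.get_state()
print(w["K"],s["joint_pos"])
f=w["K"][0,0];q=np.array([253-w["K"][0,2],233-w["K"][1,2]]);r=np.hypot(*q);t=r/f
d=np.r_[q/r*np.sin(t),np.cos(t)]
us=[(S,195+(285.5)/7-.5,185+242.5/7-.5)]
v=(w,*(w["K"]@(d/d[2]))[:2])
print(tri(us+[v]),s["tcp_pos"])
cv2.imwrite('pics/s4.png',cv2.resize(S["image"][180:230,215:265,::-1],None,fx=11,fy=11,interpolation=cv2.INTER_NEAREST))
```

```text
[[297.31863964   0.         253.30837739]
 [  0.         297.31863964 189.72085905]
 [  0.           0.           1.        ]] [-1.53616101e-01  2.97264420e-01 -4.19291476e-01  8.54177220e-01
  8.72012089e-05 -1.88311652e+00]
(array([ 5.04143975e-01, -2.03157632e-04,  5.97022315e-02]), np.float64(0.004858297543895044)) [0.50359981 0.00300461 0.05902959]
```

View pics/s4.png

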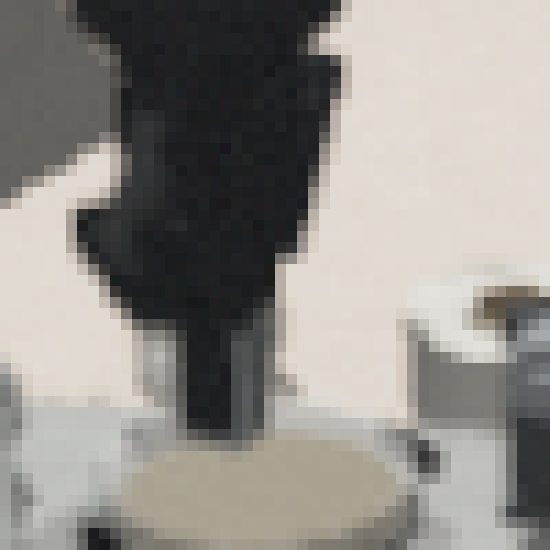

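The picture shows the fingertip at about (220,440) in the crop. That puts it at z≈0.058, level with the reported TCP and about 20 mm higher than stated, so the finger passed over the strap. The strap hasn't moved. I'll go back and repeat the push lower.

Call:
{"method": "nudge_tcp", "body": {"increments": [[[0,0,-0.03],[0,0,0]],[[-0.001,0.015,-0.04],[0,0,0.15]],[[-0.002,0.03,-0.04],[0,0,0.3]],[[-0.004,0.045,-0.04],[0,0,0.45]],[[-0.007,0.06,-0.04],[0,0,0.6]],[[-0.012,0.075,-0.04],[0,0,0.75]],[[-0.018,0.09,-0.04],[0,0,0.9]],[[-0.024,0.1,-0.04],[0,0,1.04]]]}}

```text
clock: 5.88
tcp_pos: [0.4, 0.0111, 0.0989]
orientation: [-0.0, -0.336, 0.942, 0.0]
wrist_force: [-0.5, 0.4, -0.5]
finger_gap: 0.0001
grip_force: 0.0
```

Run:
```python
from h import *
a=YAW+np.pi
rows([(strap(1.24,.095,.045,z),a-1.24) for z in (.09,.04)])
```

```text
[0.4    0.0111 0.0989] [-0.17  0.07 -0.6   0.91  0.   -0.86] [-0.5  0.4 -0.5]
[-0.0474  0.0411  0.0089] [ 0.    -0.    -0.008] [0.411 0.073 0.09 ]
[-0.0474  0.0411  0.0589] [ 0.    -0.    -0.008] [0.411 0.073 0.04 ]
```

Call:
{"method": "nudge_tcp", "body": {"increments": [[[-0.025,0.024,0],[0,0,0]],[[-0.047,0.048,0],[0,0,0]],[[-0.047,0.048,0],[0,0,0]],[[-0.047,0.048,0.02],[0,0,0]],[[-0.047,0.048,0.04],[0,0,0]],[[-0.047,0.048,0.06],[0,0,0]],[[-0.047,0.048,0.06],[0,0,0]]]}}

```text
clock: 6.75
tcp_pos: [0.405, 0.0773, 0.0378]
orientation: [-0.002, -0.338, 0.941, 0.0]
wrist_force: [0.3, 0.0, 0.1]
finger_gap: -0.0001
grip_force: 0.0
```

Run:
```python
from h import *
a=YAW+np.pi
crop('scene',195,185,100,75,7,'pics/s5.png')
rows([(strap(t,.095,.022,.038),a-t) for t in (1.24,1.1,.95,.8,.65,.5,.35,.2,.1,0)])
```

```text
[0.4059 0.0774 0.0387] [-0.01  0.17 -0.66  0.75 -0.   -0.7 ] [-0.2 -0.4  0.2]
[-0.0009 -0.0294  0.0006] [ 0.001 -0.001 -0.003] [0.425 0.055 0.038]
[ 0.0012 -0.0429  0.0006] [ 0.001 -0.001 -0.143] [0.432 0.044 0.038]
[ 0.0014 -0.0575  0.0006] [ 0.001 -0.001 -0.293] [0.441 0.032 0.038]
[-0.0007 -0.072   0.0006] [ 0.001 -0.001 -0.443] [0.452 0.022 0.038]
[-0.0048 -0.086   0.0006] [ 0.001 -0.001 -0.593] [0.464 0.014 0.038]
[-0.0111 -0.0992  0.0006] [ 0.001 -0.001 -0.743] [0.478 0.008 0.038]
[-0.0192 -0.1113  0.0005] [ 0.001 -0.001 -0.893] [0.492 0.004 0.038]
[-0.0291 -0.1221  0.0005] [ 2.000e-03 -1.000e-03 -1.043e+00] [0.506 0.002 0.038]
[-0.0365 -0.1284  0.0005] [ 2.000e-03 -1.000e-03 -1.143e+00] [0.516 0.002 0.038]
[-0.0445 -0.134   0.0005] [ 2.000e-03 -1.000e-03 -1.243e+00] [0.526 0.002 0.038]
```

View pics/s5.png

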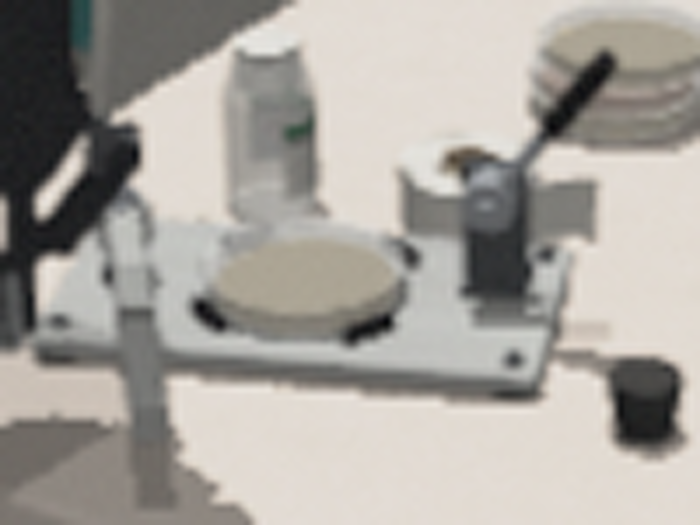

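The shut finger is at (15,345), low and on the far side of the strap at (140,320). Ready to push again.

Add to h.py:
```python
def look(S):  # mean brightness along candidate strap-top lines in the scene view
    g=cv2.GaussianBlur(cv2.cvtColor(S["image"],cv2.COLOR_RGB2GRAY),(3,3),0)
    def px(X):
        c=S["R"]@X+S["t"];p=S["K"]@c/c[2];return int(round(p[1])),int(round(p[0]))
    for th in (1.24,.8,.5,.2,.1,0):
        print(th,[int(g[px(strap(th,r,0,.05))]) for r in (.03,.06,.085,.11,.13,.15,.17)])
```

```bash
python3 -c "
from h import *
look(env.read_camera('scene'))"
```

```text
1.24 [188, 170, 162, 114, 118, 118, 116]
0.8 [173, 194, 166, 143, 126, 152, 159]
0.5 [197, 176, 165, 164, 165, 123, 193]
0.2 [215, 176, 182, 169, 169, 188, 67]
0.1 [216, 164, 182, 191, 146, 188, 51]
0 [216, 161, 177, 217, 168, 127, 67]
```

Call:
{"method": "nudge_tcp", "body": {"increments": [[[-0.001,-0.01,0],[0,0,0]],[[-0.001,-0.02,0],[0,0,0]],[[-0.001,-0.03,0],[0,0,0]],[[0.001,-0.042,0],[0,0,-0.14]],[[0.0015,-0.05,0],[0,0,-0.22]],[[0.0015,-0.0575,0],[0,0,-0.29]],[[0.0005,-0.065,0],[0,0,-0.37]],[[-0.0007,-0.072,0],[0,0,-0.44]]]}}

```text
clock: 7.85
tcp_pos: [0.4534, 0.0223, 0.0389]
orientation: [-0.0, -0.537, 0.844, 0.0]
wrist_force: [-0.4, -0.2, 0.7]
finger_gap: -0.0001
grip_force: 0.7
```

Run:
```python
from h import *
S=env.read_camera('scene');cv2.imwrite('pics/s6.png',S["image"][:,:,::-1]);look(S)
a=YAW+np.pi
rows([(strap(t,.095,.022,.038),a-t) for t in (.8,.65,.5,.35,.2,.1,0)])
```

```text
1.24 [32, 86, 130, 166, 138, 145, 193]
0.8 [31, 58, 90, 94, 117, 119, 126]
0.5 [30, 151, 164, 164, 165, 123, 193]
0.2 [31, 147, 182, 169, 169, 187, 67]
0.1 [32, 123, 182, 191, 146, 187, 51]
0 [32, 81, 176, 218, 170, 128, 66]
[0.4544 0.0218 0.039 ] [-0.13  0.24 -0.56  0.77 -0.   -1.26] [ 0.7 -0.4 -0.2]
[0.0004 0.0022 0.001 ] [-0.001  0.     0.002] [0.452 0.022 0.038]
[ 0.0027 -0.0123  0.001 ] [-0.001 -0.    -0.148] [0.464 0.014 0.038]
[ 0.0027 -0.0269  0.0011] [-0.001 -0.    -0.298] [0.478 0.008 0.038]
[ 0.0006 -0.0413  0.0011] [-0.001 -0.    -0.448] [0.492 0.004 0.038]
[-0.0036 -0.0553  0.0011] [-0.001 -0.    -0.598] [0.506 0.002 0.038]
[-0.0076 -0.0642  0.0011] [-0.001 -0.    -0.698] [0.516 0.002 0.038]
[-0.0125 -0.0727  0.0011] [-0.001 -0.    -0.798] [0.526 0.002 0.038]
```

The strap has moved: the pattern along θ=0.8 now looks like the shaded bar. Continuing.

Call:
{"method": "nudge_tcp", "body": {"increments": [[[0.002,-0.006,0.001],[0,0,-0.07]],[[0.0027,-0.013,0.001],[0,0,-0.15]],[[0.0027,-0.02,0.001],[0,0,-0.22]],[[0.0027,-0.027,0.001],[0,0,-0.3]],[[0.0015,-0.034,0.001],[0,0,-0.375]],[[0.0005,-0.041,0.001],[0,0,-0.45]],[[-0.0015,-0.048,0.001],[0,0,-0.525]],[[-0.0036,-0.055,0.001],[0,0,-0.6]]]}}

```text
clock: 8.9
tcp_pos: [0.5044, 0.0023, 0.0376]
orientation: [0.0, 0.762, -0.648, -0.0]
wrist_force: [-1.2, -0.3, -0.6]
finger_gap: -0.0
grip_force: 0.5
```

Run:
```python
from h import *
S=env.read_camera('scene');look(S)
a=YAW+np.pi
rows([(strap(t,.095,.022,.038),a-t) for t in (.2,.1,0,-.05)])
```

```text
1.24 [104, 89, 156, 174, 138, 144, 193]
0.8 [102, 122, 159, 143, 125, 109, 100]
0.5 [127, 111, 46, 77, 103, 112, 164]
0.2 [189, 146, 61, 108, 166, 193, 130]
0.1 [187, 92, 71, 184, 146, 187, 50]
0 [187, 50, 77, 217, 168, 127, 66]
[0.5057 0.0021 0.0378] [-0.15  0.32 -0.44  0.8  -0.   -1.89] [ 0.8 -0.4 -0.7]
[ 0.0004 -0.0004 -0.0002] [-0.001 -0.     0.001] [0.506 0.002 0.038]
[ 0.0022 -0.01   -0.0002] [-0.001 -0.    -0.099] [0.516 0.002 0.038]
[ 0.003  -0.0197 -0.0002] [-0.001 -0.    -0.199] [0.526 0.002 0.038]
[ 0.003  -0.0246 -0.0002] [-0.001 -0.    -0.249] [0.53  0.003 0.038]
```

Now to the stop, slowly.

Call:
{"method": "nudge_tcp", "body": {"increments": [[[0.001,-0.005,0],[0,0,-0.05]],[[0.002,-0.01,0],[0,0,-0.1]],[[0.0027,-0.015,0],[0,0,-0.15]],[[0.003,-0.019,0],[0,0,-0.2]],[[0.003,-0.0215,0],[0,0,-0.2]],[[0.003,-0.0215,0],[0,0,-0.2]]]}}

```text
clock: 9.7
tcp_pos: [0.5263, 0.0033, 0.0378]
orientation: [-0.0, 0.822, -0.569, -0.0]
wrist_force: [0.2, 0.6, -1.0]
finger_gap: -0.0002
grip_force: 0.0
```

Run:
```python
from h import *
S=env.read_camera('scene');look(S)
rows([(strap(t,.095,.022,.038),YAW+np.pi-t) for t in (0,-.05)])
```

```text
1.24 [104, 89, 156, 167, 137, 144, 192]
0.8 [103, 166, 150, 142, 124, 109, 100]
0.5 [107, 104, 118, 153, 164, 122, 140]
0.2 [164, 116, 55, 102, 107, 111, 95]
0.1 [163, 143, 36, 103, 112, 109, 104]
0 [163, 161, 31, 123, 157, 171, 93]
[0.5262 0.0033 0.0378] [-0.15  0.36 -0.39  0.82  0.   -2.08] [0.8 0.6 0.2]
[ 0.0006  0.0009 -0.0002] [-0.     0.    -0.003] [0.526 0.002 0.038]
[ 0.0015 -0.0039 -0.0002] [-0.     0.    -0.053] [0.53  0.003 0.038]
```

Call:
{"method": "nudge_tcp", "body": {"increments": [[[0,-0.002,0],[0,0,0]],[[0,-0.004,0],[0,0,0]],[[0,-0.006,0],[0,0,0]],[[0,-0.007,0],[0,0,0]],[[0,-0.008,0],[0,0,0]],[[0,-0.008,0],[0,0,0]]]}}

```text
clock: 10.5
tcp_pos: [0.5274, 0.0039, 0.0374]
orientation: [0.005, 0.822, -0.57, -0.003]
wrist_force: [-17.9, -10.2, 13.2]
finger_gap: -0.0001
grip_force: 9.9
```

Call:
{"method": "nudge_tcp", "body": {"increments": [[[0,0.012,0],[0,0,0]],[[0,0.027,0],[0,0,0]],[[0,0.027,-0.05],[0,0,0]],[[0,0.027,-0.1],[0,0,0]],[[0,0.027,-0.15],[0,0,0]],[[0,0.027,-0.15],[0,0,0]]]}}

```text
clock: 11.25
tcp_pos: [0.5112, -0.0038, 0.1923]
orientation: [-0.002, 0.823, -0.569, 0.004]
wrist_force: [0.2, 0.1, -1.2]
finger_gap: -0.0002
grip_force: 0.0
```

Run:
```python
from h import *
S=env.read_camera('scene');look(S)
g=cv2.cvtColor(S["image"],cv2.COLOR_RGB2GRAY).astype(np.float32)
k=8;G=cv2.resize(g,None,fx=k,fy=k,interpolation=cv2.INTER_CUBIC)
def v(X):
    c=S["R"]@X+S["t"];p=S["K"]@c/c[2];return G[int((p[1]+.5)*k),int((p[0]+.5)*k)]
# profile across stand x at strap-top height for several r (home => edges at about x=-8,+8 mm)
xs=np.arange(-24,25,3);print(xs)
for r in (.09,.11,.13,.15): print(r,[int(v(st(x/1000,.085-r,.052))) for x in xs])
A=YAW+np.pi
rows([(st(0,-.115,.17),A),(st(0,-.115,.145),A),(st(0,-.145,.068),A)])
```

```text
1.24 [104, 88, 154, 173, 137, 143, 191]
0.8 [102, 165, 149, 141, 124, 138, 139]
0.5 [106, 104, 116, 157, 162, 122, 136]
0.2 [165, 114, 109, 104, 107, 115, 92]
0.1 [167, 142, 132, 117, 111, 106, 103]
0 [167, 161, 156, 170, 158, 170, 92]
[-24 -21 -18 -15 -12  -9  -6  -3   0   3   6   9  12  15  18  21  24]
0.09 [104, 101, 102, 115, 135, 149, 158, 163, 163, 158, 144, 142, 165, 191, 210, 217, 220]
0.11 [104, 103, 99, 102, 124, 143, 160, 161, 168, 182, 197, 211, 215, 218, 217, 217, 217]
0.13 [105, 100, 103, 114, 133, 151, 159, 168, 169, 161, 148, 132, 122, 116, 107, 106, 106]
0.15 [105, 104, 100, 112, 134, 165, 181, 185, 177, 164, 142, 131, 121, 119, 121, 116, 113]
[ 0.5098 -0.0036  0.1899] [-0.16  0.2  -0.2   1.16  0.   -2.1 ] [ 0.4  0.1 -0.8]
[ 0.1048 -0.039   0.0204] [-0.005 -0.002 -0.002] [ 0.583 -0.088  0.17 ]
[ 0.1048 -0.0389  0.0453] [-0.005 -0.002 -0.002] [ 0.583 -0.088  0.145]
[ 0.1346 -0.0385  0.1224] [-0.005 -0.002 -0.002] [ 0.594 -0.116  0.068]
```

The strap's front edge sits at the same stand x (about -12 mm) at every radius, so it is parallel to home and at the stop. Next is the lever.

Call:
{"method": "nudge_tcp", "body": {"increments": [[[0.03,-0.012,0],[0,0,0]],[[0.07,-0.026,0],[0,0,0]],[[0.105,-0.039,0],[0,0,0]],[[0.105,-0.039,0],[0,0,0]],[[0.105,-0.039,0.02],[0,0,0]],[[0.105,-0.039,0.02],[0,0,0]]]}}

```text
clock: 12.05
tcp_pos: [0.5795, -0.0868, 0.1652]
orientation: [0.001, 0.823, -0.569, -0.003]
wrist_force: [0.2, -0.2, 0.1]
finger_gap: 0.0
grip_force: 0.0
```

Run:
```python
from h import *
A=YAW+np.pi
rows([(st(0,-.115,.145),A),(st(0,-.13,.108),A),(st(0,-.145,.068),A)])
```

```text
[ 0.5795 -0.0868  0.1652] [-0.29  0.36 -0.04  1.17  0.   -2.22] [ 0.2 -0.2  0.1]
[ 0.0025 -0.0033  0.0202] [ 0.004  0.004 -0.001] [ 0.583 -0.088  0.145]
[ 0.0176 -0.0034  0.0571] [ 0.004  0.004 -0.001] [ 0.589 -0.102  0.108]
[ 0.0328 -0.0036  0.0971] [ 0.004  0.004 -0.001] [ 0.594 -0.116  0.068]
```

Call:
{"method": "nudge_tcp", "body": {"increments": [[[0.001,-0.0035,0.012],[0,0,0]],[[0.003,-0.0035,0.025],[0,0,0]],[[0.009,-0.0035,0.037],[0,0,0]],[[0.014,-0.0035,0.049],[0,0,0]],[[0.019,-0.0035,0.061],[0,0,0]],[[0.024,-0.0035,0.073],[0,0,0]],[[0.029,-0.0035,0.083],[0,0,0]],[[0.032,-0.0035,0.09],[0,0,0]]]}}

```text
clock: 13.05
tcp_pos: [0.5962, -0.1165, 0.0768]
orientation: [-0.0, 0.823, -0.569, -0.001]
wrist_force: [0.3, 0.9, 1.2]
finger_gap: -0.0002
grip_force: 0.8
```

Run:
```python
from h import *
A=YAW+np.pi
rows([(st(0,-.145,.068),A)])
```

```text
[ 0.5962 -0.1165  0.0768] [-0.33  0.46 -0.12  0.99  0.   -2.26] [0.3 0.9 1.2]
[-0.0012  0.0018  0.0088] [ 0.001  0.001 -0.002] [ 0.594 -0.116  0.068]
```

Force is about 1 N, so the lever is following. I'll press to the stop.

Call:
{"method": "nudge_tcp", "body": {"increments": [[[0,0.001,0.003],[0,0,0]],[[0,0.001,0.006],[0,0,0]],[[0,0.001,0.009],[0,0,0]],[[0,0.001,0.011],[0,0,0]],[[0,0.001,0.011],[0,0,0]],[[0,0.001,0.011],[0,0,0]]]}}

```text
clock: 13.8
tcp_pos: [0.596, -0.1173, 0.0693]
orientation: [-0.0, 0.823, -0.569, 0.001]
wrist_force: [-4.2, -0.5, 14.0]
finger_gap: 0.0002
grip_force: 7.1
```

Call:
{"method": "nudge_tcp", "body": {"increments": [[[0,0,0.003],[0,0,0]],[[0,0,0.005],[0,0,0]],[[0,0,0.005],[0,0,0]]]}}

```text
clock: 14.18
tcp_pos: [0.5963, -0.1173, 0.0686]
orientation: [-0.0, 0.823, -0.569, 0.003]
wrist_force: [-12.8, 1.8, 39.0]
finger_gap: 0.0001
grip_force: 19.7
```

Call:
{"method": "nudge_tcp", "body": {"increments": [[[0,0,-0.03],[0,0,0]],[[0,0,-0.07],[0,0,0]],[[0,0,-0.12],[0,0,0]],[[-0.03,0.04,-0.15],[0,0,0]],[[-0.06,0.09,-0.15],[0,0,0]],[[-0.09,0.14,-0.15],[0,0,0]],[[-0.09,0.17,-0.15],[0,0,0]],[[-0.09,0.17,-0.15],[0,0,0]]]}}

```text
clock: 15.18
tcp_pos: [0.4029, -0.0924, 0.212]
orientation: [-0.0, 0.822, -0.569, -0.0]
wrist_force: [1.0, -0.5, -0.0]
finger_gap: -0.0002
grip_force: 0.0
```

Run:
```python
from h import *
S=env.read_camera('scene');T=env.read_camera('top')
def prof(I,P):
    k=8;G=cv2.resize(cv2.cvtColor(I["image"],cv2.COLOR_RGB2GRAY).astype(np.float32),None,fx=k,fy=k,interpolation=cv2.INTER_CUBIC);o=[]
    for X in P:
        c=I["R"]@X+I["t"];p=I["K"]@c/c[2];o.append(int(G[int((p[1]+.5)*k),int((p[0]+.5)*k)]))
    return o
print("lever along level line S",prof(S,[st(0,-.085-r,.067) for r in np.arange(.01,.12,.01)]))
print("T",prof(T,[st(0,-.085-r,.072) for r in np.arange(.01,.12,.01)]))
print("old lever S",prof(S,[st(0,-.085-r*np.cos(.94),.067+r*np.sin(.94)) for r in np.arange(.03,.1,.01)]))
print("vertical prof at r=.07 S",list(zip(range(45,95,4),prof(S,[st(0,-.155,z/1000) for z in range(45,95,4)]))))
for r in (.04,.09,.13,.15):
  print("strap S",prof(S,[st(x/1000,.085-r,.052) for x in range(-24,25,4)]),"T",prof(T,[st(x/1000,.085-r,.052) for x in range(-24,25,4)]))
print(env.get_state()["tcp_pos"])
```

```text
lever along level line S [110, 146, 159, 151, 32, 28, 24, 33, 126, 217, 217]
T [98, 141, 136, 126, 27, 24, 20, 19, 120, 157, 156]
old lever S [200, 218, 122, 124, 154, 126, 164, 162]
vertical prof at r=.07 S [(45, 218), (49, 217), (53, 223), (57, 182), (61, 70), (65, 28), (69, 32), (73, 96), (77, 217), (81, 220), (85, 217), (89, 217), (93, 215)]
strap S [103, 99, 117, 149, 169, 190, 194, 202, 213, 217, 218, 218, 215] T [160, 151, 118, 85, 103, 141, 159, 153, 145, 154, 161, 150, 122]
strap S [104, 100, 118, 150, 174, 187, 186, 170, 149, 166, 196, 214, 220] T [110, 111, 108, 100, 112, 151, 161, 149, 110, 105, 107, 112, 109]
strap S [105, 99, 116, 149, 176, 191, 192, 176, 147, 124, 110, 105, 106] T [147, 136, 114, 86, 104, 148, 162, 152, 147, 153, 159, 150, 124]
strap S [105, 104, 103, 134, 173, 191, 182, 159, 133, 121, 118, 118, 113] T [162, 160, 136, 89, 105, 152, 159, 154, 147, 136, 148, 154, 151]
[ 0.40520516 -0.09279307  0.21210283]
```

The lever is level (grip centred at z≈66 mm, end at 90 mm), the strap is home along its whole length, and the robot is clear.

```bash
python3 -c "
from workcell import env
print(env.hand_in())"
```

```text
the job is handed in; nothing more can be done
None
```

The job is handed in: the strap is home at the catch and the cam lever is fully down, both checked in the cameras after the robot moved clear. The first strap push passed over it because the shut fingertips sit about 20 mm higher than stated, so I repeated it lower; I did not re-check the dish or the bystanders in the final images.

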